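Put the slicer blades away in their snap-shut case

TASK

Put away every blade insert that lies on the steel table: lay each one flat, rib up, on the floor of a pocket of its own in the grey blade case, all the same way round with the tab in the pocket's notch. Then press all four covers of the case down until they snap and stay shut, those of empty pockets too. Leave the other things on the table where they are.

Things in the scene. Friction and masses are not known exactly. Their poses are not given: they have to be found in the camera images.
- insert0_mid (a point): slicer blade insert (2 to 4 present, all alike, lying rib up): white plate 80 x 60 x 8 mm with steel blade strips, a tab on one short end, and on top, centred along its length, a black grip rib 50 mm long, 10 mm thick, 20 mm high; 28 mm high in all, 90 g. The point is its centre, 14 mm above the underside; x points along the plate to the tab, y across the rib, z up
- insert0_tab (a point): outer end of the tab of insert 0: 16 mm wide, 8 mm thick, stands 16 mm out from the middle of the plate's short end; the point is 4 mm above the underside, 56 mm from the plate's middle
- insert1_mid (a point): slicer blade insert (2 to 4 present, all alike, lying rib up): white plate 80 x 60 x 8 mm with steel blade strips, a tab on one short end, and on top, centred along its length, a black grip rib 50 mm long, 10 mm thick, 20 mm high; 28 mm high in all, 90 g. The point is its centre, 14 mm above the underside; x points along the plate to the tab, y across the rib, z up
- insert1_tab (a point): outer end of the tab of insert 1: 16 mm wide, 8 mm thick, stands 16 mm out from the middle of the plate's short end; the point is 4 mm above the underside, 56 mm from the plate's middle
- insert2_mid (a point): slicer blade insert (2 to 4 present, all alike, lying rib up): white plate 80 x 60 x 8 mm with steel blade strips, a tab on one short end, and on top, centred along its length, a black grip rib 50 mm long, 10 mm thick, 20 mm high; 28 mm high in all, 90 g. The point is its centre, 14 mm above the underside; x points along the plate to the tab, y across the rib, z up
- insert2_tab (a point): outer end of the tab of insert 2: 16 mm wide, 8 mm thick, stands 16 mm out from the middle of the plate's short end; the point is 4 mm above the underside, 56 mm from the plate's middle
- insert3_mid (a point): slicer blade insert (2 to 4 present, all alike, lying rib up): white plate 80 x 60 x 8 mm with steel blade strips, a tab on one short end, and on top, centred along its length, a black grip rib 50 mm long, 10 mm thick, 20 mm high; 28 mm high in all, 90 g. The point is its centre, 14 mm above the underside; x points along the plate to the tab, y across the rib, z up
- insert3_tab (a point): outer end of the tab of insert 3: 16 mm wide, 8 mm thick, stands 16 mm out from the middle of the plate's short end; the point is 4 mm above the underside, 56 mm from the plate's middle
- pocket0 (a point): middle of the floor (4 mm above the table) of a pocket in the fixed grey case of four, side by side 74 mm apart along y, rim 38 mm above the table. Inside 90 mm (x) by 68 (y), 34 deep. Its +x wall has a notch 28 mm wide, open from rim to floor, for an insert's tab; x points from hinge side to notch, z up. Its cover's hinge line runs along y, 54 mm to -x and 36 mm up from this point
- cover0 (a joint): angle of pocket 0's white cover (68 mm wide, 4 thick, 114 from hinge line, at mid-thickness, to free edge, plus a 4 mm snap nose): 0 level and shut, 1.57 upright, to 2.25 leaning back to -x. A weak spring (0.11 N m/rad, rest at 2.1) lifts it unless snapped: the last 5 mm at the edge need about 10 N, then it holds itself at 0 to 0.03. An insert not down in its pocket blocks it
- pocket1 (a point): middle of the floor (4 mm above the table) of a pocket in the fixed grey case of four, side by side 74 mm apart along y, rim 38 mm above the table. Inside 90 mm (x) by 68 (y), 34 deep. Its +x wall has a notch 28 mm wide, open from rim to floor, for an insert's tab; x points from hinge side to notch, z up. Its cover's hinge line runs along y, 54 mm to -x and 36 mm up from this point
- cover1 (a joint): angle of pocket 1's white cover (68 mm wide, 4 thick, 114 from hinge line, at mid-thickness, to free edge, plus a 4 mm snap nose): 0 level and shut, 1.57 upright, to 2.25 leaning back to -x. A weak spring (0.11 N m/rad, rest at 2.1) lifts it unless snapped: the last 5 mm at the edge need about 10 N, then it holds itself at 0 to 0.03. An insert not down in its pocket blocks it
- pocket2 (a point): middle of the floor (4 mm above the table) of a pocket in the fixed grey case of four, side by side 74 mm apart along y, rim 38 mm above the table. Inside 90 mm (x) by 68 (y), 34 deep. Its +x wall has a notch 28 mm wide, open from rim to floor, for an insert's tab; x points from hinge side to notch, z up. Its cover's hinge line runs along y, 54 mm to -x and 36 mm up from this point
- cover2 (a joint): angle of pocket 2's white cover (68 mm wide, 4 thick, 114 from hinge line, at mid-thickness, to free edge, plus a 4 mm snap nose): 0 level and shut, 1.57 upright, to 2.25 leaning back to -x. A weak spring (0.11 N m/rad, rest at 2.1) lifts it unless snapped: the last 5 mm at the edge need about 10 N, then it holds itself at 0 to 0.03. An insert not down in its pocket blocks it
- pocket3 (a point): middle of the floor (4 mm above the table) of a pocket in the fixed grey case of four, side by side 74 mm apart along y, rim 38 mm above the table. Inside 90 mm (x) by 68 (y), 34 deep. Its +x wall has a notch 28 mm wide, open from rim to floor, for an insert's tab; x points from hinge side to notch, z up. Its cover's hinge line runs along y, 54 mm to -x and 36 mm up from this point
- cover3 (a joint): angle of pocket 3's white cover (68 mm wide, 4 thick, 114 from hinge line, at mid-thickness, to free edge, plus a 4 mm snap nose): 0 level and shut, 1.57 upright, to 2.25 leaning back to -x. A weak spring (0.11 N m/rad, rest at 2.1) lifts it unless snapped: the last 5 mm at the edge need about 10 N, then it holds itself at 0 to 0.03. An insert not down in its pocket blocks it
- avocado_half: bystander: avocado half lying cut side down, dark skin, about 66 x 52 mm, 26 mm high; origin under its broad end
- serving_spoon: bystander: metal serving spoon lying on the table
- small_bowl: bystander: small steel bowl, 100 mm across, 45 mm high; origin under its centre
- sauce_cup: bystander: white cup, 70 mm across, 40 mm high; origin under its centre
- oil_bottle: bystander: amber oil bottle, 68 mm across, 170 mm high; origin under its centre
- spatula: bystander: kitchen spatula lying on the table
Things that resemble listed ones, but are neither listed nor needed, are in the scene too. Leave any pink look-alike of the part that bears insert1_mid alone.

How it is judged:
On the way:
1. every blade insert present lies flat in a pocket with its tab in the notch (((x of insert0_mid in the frame of pocket0 between -0.009 and 0.009 m and y of insert0_mid in the frame of pocket0 between -0.008 and 0.008 m and z of insert0_mid in the frame of pocket0 between 0.01 and 0.018 m and x of insert0_tab in the frame of pocket0 above 0.046 m) or (x of insert0_mid in the frame of pocket1 between -0.009 and 0.009 m and y of insert0_mid in the frame of pocket1 between -0.008 and 0.008 m and z of insert0_mid in the frame of pocket1 between 0.01 and 0.018 m and x of insert0_tab in the frame of pocket1 above 0.046 m) or (x of insert0_mid in the frame of pocket2 between -0.009 and 0.009 m and y of insert0_mid in the frame of pocket2 between -0.008 and 0.008 m and z of insert0_mid in the frame of pocket2 between 0.01 and 0.018 m and x of insert0_tab in the frame of pocket2 above 0.046 m) or (x of insert0_mid in the frame of pocket3 between -0.009 and 0.009 m and y of insert0_mid in the frame of pocket3 between -0.008 and 0.008 m and z of insert0_mid in the frame of pocket3 between 0.01 and 0.018 m and x of insert0_tab in the frame of pocket3 above 0.046 m)) and ((x of insert1_mid in the frame of pocket0 between -0.009 and 0.009 m and y of insert1_mid in the frame of pocket0 between -0.008 and 0.008 m and z of insert1_mid in the frame of pocket0 between 0.01 and 0.018 m and x of insert1_tab in the frame of pocket0 above 0.046 m) or (x of insert1_mid in the frame of pocket1 between -0.009 and 0.009 m and y of insert1_mid in the frame of pocket1 between -0.008 and 0.008 m and z of insert1_mid in the frame of pocket1 between 0.01 and 0.018 m and x of insert1_tab in the frame of pocket1 above 0.046 m) or (x of insert1_mid in the frame of pocket2 between -0.009 and 0.009 m and y of insert1_mid in the frame of pocket2 between -0.008 and 0.008 m and z of insert1_mid in the frame of pocket2 between 0.01 and 0.018 m and x of insert1_tab in the frame of pocket2 above 0.046 m) or (x of insert1_mid in the frame of pocket3 between -0.009 and 0.009 m and y of insert1_mid in the frame of pocket3 between -0.008 and 0.008 m and z of insert1_mid in the frame of pocket3 between 0.01 and 0.018 m and x of insert1_tab in the frame of pocket3 above 0.046 m)) and ((x of insert2_mid in the frame of pocket0 between -0.009 and 0.009 m and y of insert2_mid in the frame of pocket0 between -0.008 and 0.008 m and z of insert2_mid in the frame of pocket0 between 0.01 and 0.018 m and x of insert2_tab in the frame of pocket0 above 0.046 m) or (x of insert2_mid in the frame of pocket1 between -0.009 and 0.009 m and y of insert2_mid in the frame of pocket1 between -0.008 and 0.008 m and z of insert2_mid in the frame of pocket1 between 0.01 and 0.018 m and x of insert2_tab in the frame of pocket1 above 0.046 m) or (x of insert2_mid in the frame of pocket2 between -0.009 and 0.009 m and y of insert2_mid in the frame of pocket2 between -0.008 and 0.008 m and z of insert2_mid in the frame of pocket2 between 0.01 and 0.018 m and x of insert2_tab in the frame of pocket2 above 0.046 m) or (x of insert2_mid in the frame of pocket3 between -0.009 and 0.009 m and y of insert2_mid in the frame of pocket3 between -0.008 and 0.008 m and z of insert2_mid in the frame of pocket3 between 0.01 and 0.018 m and x of insert2_tab in the frame of pocket3 above 0.046 m)) and ((x of insert3_mid in the frame of pocket0 between -0.009 and 0.009 m and y of insert3_mid in the frame of pocket0 between -0.008 and 0.008 m and z of insert3_mid in the frame of pocket0 between 0.01 and 0.018 m and x of insert3_tab in the frame of pocket0 above 0.046 m) or (x of insert3_mid in the frame of pocket1 between -0.009 and 0.009 m and y of insert3_mid in the frame of pocket1 between -0.008 and 0.008 m and z of insert3_mid in the frame of pocket1 between 0.01 and 0.018 m and x of insert3_tab in the frame of pocket1 above 0.046 m) or (x of insert3_mid in the frame of pocket2 between -0.009 and 0.009 m and y of insert3_mid in the frame of pocket2 between -0.008 and 0.008 m and z of insert3_mid in the frame of pocket2 between 0.01 and 0.018 m and x of insert3_tab in the frame of pocket2 above 0.046 m) or (x of insert3_mid in the frame of pocket3 between -0.009 and 0.009 m and y of insert3_mid in the frame of pocket3 between -0.008 and 0.008 m and z of insert3_mid in the frame of pocket3 between 0.01 and 0.018 m and x of insert3_tab in the frame of pocket3 above 0.046 m))), for 0.2 s.
At the end, for the whole second after the job is handed in: Every insert present lies flat in a pocket of its own (middle within 9 mm along and 8 mm across of the pocket's, underside within 4 mm of the floor) with its tab towards the notch, and all four covers stay shut by themselves (below 0.05 rad) (all of step 1 and value of joint each of cover0, cover1, cover2, cover3 below 0.05 rad); the robot touches nothing.
It fails at once if one of the other things is pushed more than 50 mm from its place (distance of any of avocado_half, serving_spoon, small_bowl, sauce_cup, oil_bottle, spatula from where it was at the start of the episode above 0.05 m).
It fails at once if a bowl, the cup, the bottle or the avocado half is knocked over (angle between any of avocado_half, small_bowl, sauce_cup, oil_bottle's own z axis and vertical above 0.6 rad).
Of insert0, insert1, insert2, insert3 only 2 to 4 are there at a start; the rules pass over those that are not, and their reading is None.
At some moment in a run one of insert0, insert1, insert2, insert3 may be knocked a few centimetres aside while the robot is not near it.
Once in a run the grip may slacken for a moment while it holds something.
It also fails if it takes over 210 s, if anything falls off the work surface, if the arm or the gripper's body presses on something with over 40 N, if the wrist force passes 120 N, or if a joint passes its speed limit or range.

ROBOT

A 6-joint arm with a two-finger parallel gripper is mounted at the origin on the work surface. World frame = base frame: x ahead of the robot, y to its left, z up, the work surface at z = 0. Lengths are in m, angles in rad, forces in N, time in s.
With the tool pointing down it reaches from about 0.3 to 0.875 m from the base axis. Payload 6.4 kg.
Tool frame: the origin (TCP) lies on the centre line of the jaws, within the pads' length; the fingertips stand 8 mm ahead of it and the grasp point (between the pads) lies 11 mm behind it; z points along the fingers, y is the line along which they close (so a half turn about z gives the same grasp; the last joint's range is limited). The gripper opens to 85 mm and grips with 20 to 120 N. Pads are 22 mm wide; open, the fingers measure 114 mm over their backs; the gripper's body (76 mm by 85 mm) begins 54 mm behind the grasp point. The pads swing forward as they close: fully open they stand 13 mm farther back than shut.
Start: joints at [1.026, 0.181, 1.607, -0, 1.354, -0.206], TCP at [0.191, 0.542, 0.239] pointing down, gripper open.
Joint ranges: [-2.99, 2.99], [-0.89, 2.07], [0.3, 2.58], [-1.14, 4.28], [0, 2.63], [-3.12, 3.12]. Speed limits (rad/s): [2.57, 2.57, 3.01, 3.14, 3.14, 3.14].

INTERFACE

Orientations are given as a 3x3 rotation matrix whose columns are the frame's x, y, z axes.
In Python, from plant import manip, vision, job gives the robot as it stands.
- The arm moves only by the shell command python3 -m crank 'ROWS'. ROWS is JSON, a list of rows, each a list of 7 numbers: the shift along the tool's x, y, z in mm, then the turn, a rotation vector about the tool's x, y, z in rad, then the opening, from -1 (shut) to 1 (fully open), so that 0 is half open. In form: [[x, y, z, ax, ay, az, hand], ...]. A call has exactly 5 rows; each row shifts and turns the commanded pose from where the row before left it, along the tool's axes as they then stand; what a row does not reach is not made up. A row lasts 1/12 s, in which the tool goes at most 41.7 mm and 7.16 degrees, less where a joint would pass 70% of its speed; a pose out of reach is approached as far as the arm can. A call is refused whole if a number of a shift passes 41.7 or a number of a turn 0.125, either way. A call with a gripper value outside its range is refused whole. The fingers move at their own pace and stop on an object; the grip force is fixed at half the most. Time passes only in rows, so rows that do not move let the fingers close, or fill a call up. It gives the time, the measured TCP pose, the force and the opening at its end, in the units of the state.
- manip.get_obs(): the state, without advancing time (a new reading comes with each control period).
- vision.snapshot(name): name is "side" or "top" or "wrist"; returns a dict with "pixels" (420x560x3 uint8, red, green, blue), "z_map" (420x560 float32, m along the optical axis (not along the pixel's ray), 0 where there is no reading), "K" (3x3 intrinsics, pixels), "origin" and "orientation" of the camera in the world. Camera axes: x right, y down, z forward; pixel columns grow to the right and rows downward; lengths in m; the calibration is good to about 2 mm. The wrist camera is an equidistant fisheye: a pixel r from the principal point sees the ray r / f radians off the axis. A picture is of the moment at which its call begins.
- job.sign_off(): hands the job in, once; it reports no verdict.
The state is a dict: "t": time; "joint_positions": joint angles; "qvel": joint speeds; "effort": joint torques, N m; "position": TCP position; "orientation": TCP orientation; "force": force on the tool from outside, world axes, zero at the start; "wrist_torque": the same for the moment, N m; "grip_width": finger opening in m.
Only numpy, scipy, OpenCV 4.12 (cv2) and the standard library are available. Lean on these libraries where they do the work, as an engineer would, in place of code of your own. Each camera call takes 0.05 s, during which the arm holds its last target. There are 200 camera calls.

## Working session

There is one attempt and no reset: what is moved stays moved. The work goes in short steps, Python scripts to look and compute and a shell command to move; the robot and the scene stay as the last step left them, time stands still between calls to the robot, and variables do not carry over. Pictures are saved under pics/ and viewed, on a budget of 14 in all, crops included, one or two more only if the job needs it, and the job is handed in when it is done.

```bash
ls; mkdir -p pics
cat > h.py <<'E'
import numpy as np, cv2
from plant import manip, vision, job
def snap(n,name=None):
    s=vision.snapshot(n)
    if name: cv2.imwrite('pics/'+name+'.png',s['pixels'][:,:,::-1])
    return s
def world(s):
    K=s['K'];z=s['z_map'];v,u=np.mgrid[:z.shape[0],:z.shape[1]]
    P=np.stack([(u-K[0,2])/K[0,0]*z,(v-K[1,2])/K[1,1]*z,z],-1)
    return P@np.array(s['orientation']).T+np.array(s['origin'])
E
python3 - <<'E'
from h import *
for n in('top','side'):
    s=snap(n,n+'0'); print(n,s['origin'],np.round(s['orientation'],2).tolist(),s['K'][0,0])
    np.savez('/tmp/'+n,**s)
o=manip.get_obs();print(o['t'],o['position'],o['orientation'],o['grip_width'],o['force'])
a=cv2.imread('pics/top0.png');b=cv2.imread('pics/side0.png')
E
```

```text
pics
top [0.34620216 0.04690013 1.06549782] [[-0.01, -0.99, 0.16], [-1.0, 0.01, 0.0], [-0.0, -0.16, -0.99]] 398.84647062665834
side [ 0.47760279 -0.99810698  0.73340006] [[1.0, 0.0, 0.03], [-0.02, -0.54, 0.84], [0.02, -0.84, -0.54]] 500.46281691183276
0.1 [0.1908093  0.54189895 0.23845987] [[-9.43153007e-01  3.32357679e-01 -8.82694028e-04]
 [ 3.32358629e-01  9.43152122e-01 -1.34768511e-03]
 [ 3.84601250e-04 -1.56444424e-03 -9.99998702e-01]] 0.08500624224937195 [-0.12348033  0.09226563 -0.21747999]
```

View pics/top0.png

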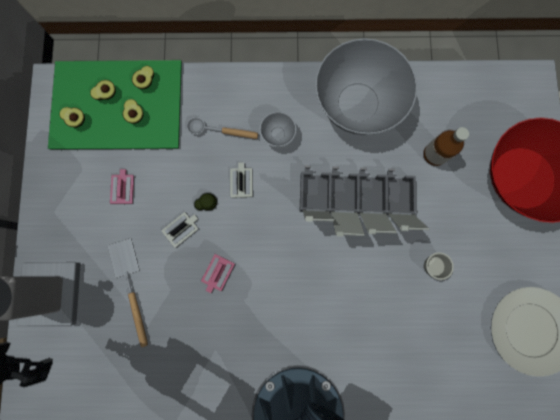

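View pics/side0.png

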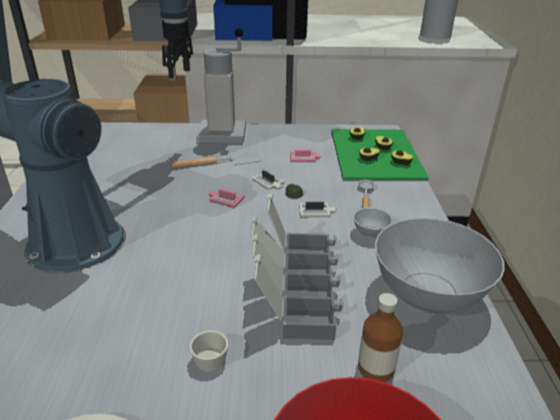

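The candidates are white inserts with a black rib at top-camera (241,181) and (181,230), and pink look-alikes at (122,188) and (218,272). The case is at (357,195) with its covers leaning towards the robot, and the notches point up in the image (+x). I'll take the two white ones and check them in a crop.

Run:
```python
from h import *
s=dict(np.load('/tmp/top.npz')); P=world(s); im=s['pixels'].astype(int); z=P[...,2]
hsv=cv2.cvtColor(s['pixels'],cv2.COLOR_RGB2HSV)
cv2.imwrite('pics/crop0.png',cv2.resize(s['pixels'][150:290,90:430,::-1],None,fx=2.3,fy=2.3,interpolation=cv2.INTER_CUBIC))
print('table z',np.median(z[240:260,300:330]))
v,u=np.mgrid[:420,:560]
for (cu,cv_) in((241,181),(181,230)):
    near=(abs(u-cu)<26)&(abs(v-cv_)<26)
    rib=near&(z>.02)&(z<.04); pl=near&(z>.004)&(z<.04)
    n,l,st,ce=cv2.connectedComponentsWithStats(pl.astype(np.uint8)); k=l[cv_,cu]
    pl=(l==k); q=P[rib&pl]
    print('rib n',len(q),'mean',q.mean(0),'zmax',q[:,2].max())
    r=cv2.minAreaRect((q[:,:2]*1000).astype(np.float32));print(' ribrect',r)
    q=P[pl];r=cv2.minAreaRect((q[:,:2]*1000).astype(np.float32));print(' all',len(q),r,'centroid',q.mean(0))
# case
near=(abs(u-357)<75)&(abs(v-200)<50)
c=near&(z>.030)&(z<.045); q=P[c]
print('rim rect',cv2.minAreaRect((q[:,:2]*1000).astype(np.float32)),q.min(0),q.max(0))
for zz in (215,205,195,185,178): print(zz,[(round(P[zz,k,0],3),round(P[zz,k,1],3),round(z[zz,k],3)) for k in range(300,418,6)][:20])
```

```text
table z 0.0010924112132434383
rib n 71 mean [0.5917069  0.14441347 0.0281002 ] zmax 0.03282921093517133
 ribrect ((592.8837890625, 144.3896484375), (47.95703125, 8.556723594665527), 0.6295040249824524)
 all 681 ((602.0482788085938, 145.3472442626953), (100.83351135253906, 65.552734375), 0.29766514897346497) centroid [0.59427694 0.14569276 0.01113192]
rib n 82 mean [0.46453784 0.30812583 0.02732853] zmax 0.032126328844862106
 ribrect ((465.5430603027344, 308.31500244140625), (10.896026611328125, 48.73481750488281), 39.868350982666016)
 all 711 ((468.0152893066406, 302.84588623046875), (63.65654373168945, 99.65083312988281), 39.78251266479492) centroid [0.46621155 0.30551846 0.01104772]
rim rect ((567.3754272460938, -190.0594482421875), (162.41452026367188, 365.3591003417969), 6.826908111572266) [ 0.49700748 -0.36512415  0.0300137 ] [ 0.66859938 -0.01232478  0.04499775]
215 [(np.float64(0.502), np.float64(-0.014), np.float64(0.002)), (np.float64(0.479), np.float64(-0.019), np.float64(0.155)), (np.float64(0.485), np.float64(-0.037), np.float64(0.114)), (np.float64(0.485), np.float64(-0.
[... 5097 characters left out ...]
 np.float64(-0.147), np.float64(0.004)), (np.float64(0.603), np.float64(-0.163), np.float64(0.004)), (np.float64(0.602), np.float64(-0.178), np.float64(0.008)), (np.float64(0.602), np.float64(-0.195), np.float64(0.005)), (np.float64(0.603), np.float64(-0.212), np.float64(0.003)), (np.float64(0.599), np.float64(-0.225), np.float64(0.016)), (np.float64(0.597), np.float64(-0.238), np.float64(0.028)), (np.float64(0.598), np.float64(-0.256), np.float64(0.023)), (np.float64(0.601), np.float64(-0.276), np.float64(0.007)), (np.float64(0.601), np.float64(-0.292), np.float64(0.009)), (np.float64(0.596), np.float64(-0.302), np.float64(0.029)), (np.float64(0.593), np.float64(-0.314), np.float64(0.039))]
```

View pics/crop0.png

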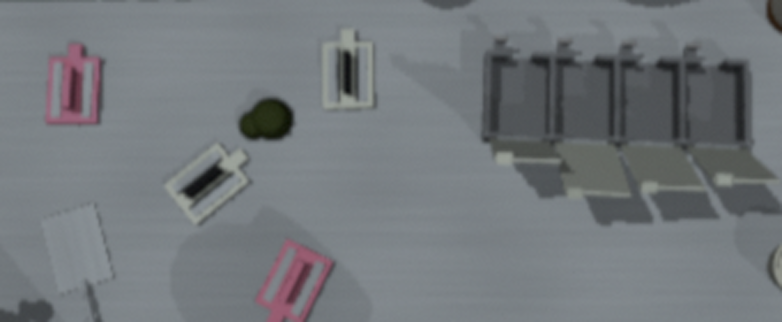

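The crop confirms two white inserts with tabs at (348,35) and (238,157). The pink ones stay put. The case has four pockets with notch side up, and all covers are open. Next I'll fit the case pose and plan the first move.

```bash
cat >> h.py <<'E'
def yaw(R): return np.degrees(np.arctan2(R[1][0],R[0][0]))
def plan(p,th=None,step=38,quiet=False):
    """rows (tool-frame mm, rad) from the present pose to tool-down pose p (m), tool x axis at th deg"""
    from scipy.spatial.transform import Rotation as Ro
    o=manip.get_obs(); p0=np.array(o['position']); R0=Ro.from_matrix(o['orientation'])
    th=yaw(o['orientation']) if th is None else th
    t=np.radians(th); R1=Ro.from_matrix([[np.cos(t),np.sin(t),0],[np.sin(t),-np.cos(t),0],[0,0,-1]])
    d=(np.array(p)-p0)*1000; w=(R0.inv()*R1).as_rotvec()
    n=max(1,int(np.ceil(max(np.linalg.norm(d)/step,np.linalg.norm(w)/.12))))
    R=R0; rows=[]
    for i in range(n):
        rows.append([*[round(float(a),1) for a in R.inv().apply(d/n)],*[round(float(a),4) for a in w/n]]); R=R*Ro.from_rotvec(w/n)
    print('t',round(o['t'],2),'pos',np.round(p0,4),'yaw',round(yaw(o['orientation']),1),'grip',round(o['grip_width'],4),'F',np.round(o['force'],1))
    if not quiet:
        for r in rows: print(r)
E
python3 - <<'E'
from h import *
from scipy.optimize import differential_evolution
s=dict(np.load('/tmp/top.npz')); P=world(s); z=P[...,2]
v,u=np.mgrid[:420,:560]
near=(abs(u-357)<64)&(v>172)&(v<212)
rim=P[near&(z>.032)&(z<.044)][:,:2]; fl=P[near&(z<.010)&(u>305)&(u<412)][:,:2]
def ins(Q,p):
    x,y,a=p; c,si=np.cos(a),np.sin(a); d=Q-[x,y]; X=c*d[:,0]+si*d[:,1]; Y=-si*d[:,0]+c*d[:,1]
    # signed distance inside nearest pocket
    k=np.clip(np.round(Y/.074+1.5),0,3)-1.5
    inp=np.minimum(.045-abs(X),.034-abs(Y-k*.074))
    notch=np.minimum(.014-abs(Y-k*.074),np.minimum(X-.03,.075-X))
    return np.maximum(inp,notch)
f=lambda p: np.clip(ins(rim,p),0,.006).sum()+np.clip(-ins(fl,p),0,.006).sum()
r=differential_evolution(f,[(.53,.59),(-.2,-.13),(-.1,.1)],seed=0,tol=1e-8,popsize=30)
print(r.x,r.fun,len(rim),len(fl),'yaw deg',np.degrees(r.x[2]))
x,y,a=r.x
for k in(1.5,.5,-.5,-1.5): print(x-np.sin(a)*k*.074,y+np.cos(a)*k*.074)
plan((.593,.1444,.12),180.5)
E
```

```text
[ 0.55709718 -0.16474067 -0.04446389] 0.3057550070129217 855 3018 yaw deg -2.5475934313769564
0.5620310455381662 -0.05385037980461886
0.5587418015047485 -0.1277772414564476
0.5554525574713307 -0.2017041031082763
0.552163313437913 -0.275630964760105
t 0.1 pos [0.1908 0.5419 0.2385] yaw 160.6 grip 0.085 F [-0.1  0.1 -0.2]
[-32.0, -15.1, 7.4, -0.0001, -0.0, -0.0217]
[-31.6, -15.8, 7.4, -0.0001, -0.0, -0.0217]
[-31.3, -16.4, 7.4, -0.0001, -0.0, -0.0217]
[-30.9, -17.1, 7.4, -0.0001, -0.0, -0.0217]
[-30.5, -17.8, 7.4, -0.0001, -0.0, -0.0217]
[-30.1, -18.4, 7.4, -0.0001, -0.0, -0.0217]
[-29.7, -19.1, 7.4, -0.0001, -0.0, -0.0217]
[-29.3, -19.7, 7.4, -0.0001, -0.0, -0.0217]
[-28.9, -20.4, 7.4, -0.0001, -0.0, -0.0217]
[-28.4, -21.0, 7.4, -0.0001, -0.0, -0.0217]
[-28.0, -21.6, 7.4, -0.0001, -0.0, -0.0217]
[-27.5, -22.2, 7.4, -0.0001, -0.0, -0.0217]
[-27.0, -22.8, 7.4, -0.0001, -0.0, -0.0217]
[-26.5, -23.4, 7.4, -0.0001, -0.0, -0.0217]
[-26.0, -24.0, 7.4, -0.0001, -0.0, -0.0217]
[-25.5, -24.5, 7.4, -0.0001, -0.0, -0.0217]
```

```bash
python3 -m crank '[[-32,-15,7,0,0,-0.022,0],[-32,-16,7,0,0,-0.022,0],[-31,-16,7,0,0,-0.022,0],[-31,-17,7,0,0,-0.022,0],[-30,-18,7,0,0,-0.022,0]]'
python3 -m crank '[[-30,-18,7,0,0,-0.022,0],[-30,-19,7,0,0,-0.022,0],[-29,-20,7,0,0,-0.022,0],[-29,-20,7,0,0,-0.022,0],[-28,-21,7,0,0,-0.022,0]]'
python3 -m crank '[[-28,-22,7,0,0,-0.022,0],[-27,-22,7,0,0,-0.022,0],[-27,-23,7,0,0,-0.022,0],[-27,-23,7,0,0,-0.022,0],[-26,-24,7,0,0,-0.022,0]]'
python3 - <<'E'
from h import *
plan((.593,.1444,.12),180.5); np.set_printoptions(precision=3,suppress=True)
s=snap('wrist','w1');print(s['K'],s['origin'],s['orientation'])
E
```

```text
t: 0.52
position: [0.3172, 0.4171, 0.2036]
orientation: [[-0.974, 0.225, -0.0], [0.225, 0.974, -0.0], [0.0, -0.0, -1.0]]
force: [1.0, 0.8, -0.3]
grip_width: 0.0428
t: 0.93
position: [0.443, 0.2937, 0.1687]
orientation: [[-0.993, 0.117, -0.0], [0.117, 0.993, -0.0], [0.0, -0.0, -1.0]]
force: [-0.0, 1.3, -0.3]
grip_width: 0.043
t: 1.35
position: [0.5691, 0.1699, 0.1335]
orientation: [[-1.0, 0.008, -0.001], [0.008, 1.0, 0.0], [0.001, 0.0, -1.0]]
force: [-0.8, 0.4, 0.9]
grip_width: 0.0426
t 1.35 pos [0.5691 0.1699 0.1335] yaw 179.5 grip 0.0426 F [-0.8  0.4  0.9]
[-24.1, -25.4, 13.5, 0.0, -0.0007, -0.0166]
[[325.192   0.    276.54 ]
 [  0.    325.192 211.639]
 [  0.      0.      1.   ]] [0.488 0.169 0.268] [[ 0.008  0.949  0.314]
 [ 1.    -0.008 -0.002]
 [ 0.     0.314 -0.949]]
```

View pics/w1.png

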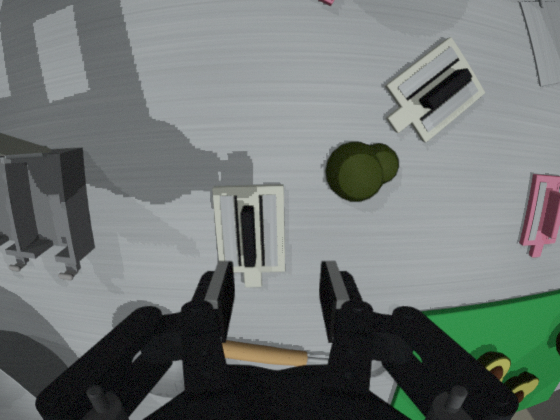

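The wrist view shows insert A with its rib at (249,236) and tab at (253,280). Insert B is upper right with its rib at (446,90). I'll measure A with the fisheye model.

```bash
cat >> h.py <<'E'
def wworld(s):
    K=s['K'];z=s['z_map'];v,u=np.mgrid[:z.shape[0],:z.shape[1]]
    a=(u-K[0,2])/K[0,0];b=(v-K[1,2])/K[1,1];r=np.hypot(a,b)+1e-9;k=np.tan(r)/r
    return np.stack([a*k*z,b*k*z,z],-1)@np.array(s['orientation']).T+np.array(s['origin'])
def rib(P,c,rad=.05):
    z=P[...,2]; m=(np.hypot(P[...,0]-c[0],P[...,1]-c[1])<rad)
    for n,lo,hi in(('rib',.021,.033),('all',.0055,.033)):
        q=P[m&(z>lo)&(z<hi)]
        if len(q)>5: print(n,len(q),[np.round(a,1) for a in cv2.minAreaRect((q[:,:2]*1000).astype(np.float32))],'mean',np.round(q.mean(0),4))
E
python3 - <<'E'
from h import *
s=snap('wrist');P=wworld(s); rib(P,(.593,.144)); rib(P,(.4655,.308))
print(P[100,250])
E
python3 -m crank '[[-24,-25,13,0,0,-0.016,0],[0,0,0,0,0,0,0],[0,0,0,0,0,0,0],[0,0,0,0,0,0,0],[0,0,0,0,0,0,0]]'
```

```text
rib 766 [array([592. , 144.9]), array([50.4, 10.2]), np.float64(0.8)] mean [0.5902 0.1451 0.0276]
all 6144 [array([597.4, 145.1]), array([91.3, 59.8]), np.float64(0.7)] mean [0.5897 0.1459 0.0111]
rib 719 [array([464.8, 307.8]), array([10.6, 50.3]), np.float64(39.7)] mean [0.4654 0.3059 0.0272]
all 5575 [array([467.9, 304.4]), array([60.4, 91.3]), np.float64(39.5)] mean [0.4668 0.3028 0.0112]
[0.48578562 0.14289345 0.00089647]
t: 1.87
position: [0.5914, 0.1471, 0.1215]
orientation: [[-1.0, -0.008, -0.0], [-0.008, 1.0, 0.0], [0.0, 0.0, -1.0]]
force: [0.1, 0.3, -0.6]
grip_width: 0.0424
```

```bash
python3 -m crank '[[-1,-2.4,25,0,0,0,0],[0,0,25,0,0,0,0],[0,0,25,0,0,0,0],[0,0,17,0,0,0,0],[0,0,10,0,0,0,0]]'
python3 -m crank '[[0,0,0,0,0,0,-1],[0,0,0,0,0,0,-1],[0,0,0,0,0,0,-1],[0,0,0,0,0,0,-1],[0,0,0,0,0,0,-1]]'
```

```text
t: 2.28
position: [0.591, 0.1448, 0.0173]
orientation: [[-1.0, -0.008, -0.003], [-0.008, 1.0, -0.0], [0.003, 0.0, -1.0]]
force: [-0.0, 0.0, -0.1]
grip_width: 0.0429
t: 2.7
position: [0.5943, 0.144, 0.0209]
orientation: [[-1.0, -0.007, 0.003], [-0.007, 1.0, 0.0], [-0.003, 0.0, -1.0]]
force: [-0.8, 1.1, 3.3]
grip_width: 0.0085
```

```bash
python3 -m crank '[[0,0,-20,0,0,0,-1],[0,0,-30,0,0,0,-1],[0,0,-35,0,0,0,-1],[0,0,-35,0,0,0,-1],[0,0,-35,0,0,0,-1]]'
python3 - <<'E'
from h import *
plan((.5620,-.0539,.175),177.5)
s=snap('wrist','w2')
E
```

```text
t: 3.12
position: [0.5929, 0.1437, 0.1764]
orientation: [[-1.0, -0.007, 0.0], [-0.007, 1.0, -0.0], [-0.0, -0.0, -1.0]]
force: [1.1, 0.1, -0.9]
grip_width: 0.0083
t 3.12 pos [0.5929 0.1437 0.1764] yaw -179.6 grip 0.0083 F [ 1.1  0.1 -0.9]
[5.4, -32.9, 0.2, -0.0, 0.0001, 0.0085]
[5.1, -32.9, 0.2, -0.0, 0.0001, 0.0085]
[4.8, -33.0, 0.2, -0.0, 0.0001, 0.0085]
[4.6, -33.0, 0.2, -0.0, 0.0001, 0.0085]
[4.3, -33.1, 0.2, -0.0, 0.0001, 0.0085]
[4.0, -33.1, 0.2, -0.0, 0.0001, 0.0085]
```

View pics/w2.png

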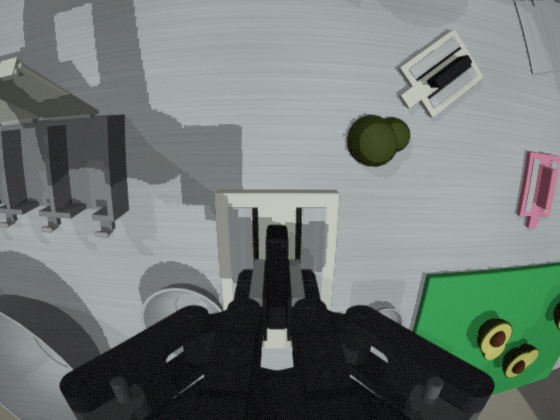

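The insert is held squarely in the jaws, with its rear edge at row 190. I'll move over the first pocket.

```bash
python3 -m crank '[[5.4,-33,0,0,0,0.009,-1],[5.1,-33,0,0,0,0.009,-1],[4.8,-33,0,0,0,0.009,-1],[4.6,-33,0,0,0,0.009,-1],[4.3,-33,0,0,0,0.009,-1]]'
python3 -m crank '[[4,-33,0,0,0,0.008,-1],[0,0,0,0,0,0,-1],[0,0,0,0,0,0,-1],[0,0,0,0,0,0,-1],[0,0,0,0,0,0,-1]]'
cat >> h.py <<'E'
def held():
    """insert in hand: plate rear edge and sides, in tool frame (mm)"""
    o=manip.get_obs(); s=snap('wrist'); P=wworld(s); R=np.array(o['orientation']); T=(P-np.array(o['position']))@R*1000
    bright=s['pixels'].astype(int).min(-1)>110
    m=(T[...,2]>2)&(T[...,2]<25)&(abs(T[...,0])<70)&(abs(T[...,1])<50)&bright
    q=T[m]; print('n',len(q),'zmed',np.median(q[:,2]) if len(q) else 0)
    print('rect',[np.round(a,1) for a in cv2.minAreaRect(q[:,:2].astype(np.float32))],'x 1-99%',np.percentile(q[:,0],[.5,99.5]),'y',np.percentile(q[:,1],[.5,99.5]))
    return s
E
python3 - <<'E'
from h import *
s=held(); plan((.5620,-.0539,.175),177.5)
# pocket measured by wrist: floor and rim extents
P=wworld(s); z=P[...,2]; 
m=(abs(P[...,1]+.165)<.16)&(abs(P[...,0]-.557)<.07)
print('floor n',(m&(z<.010)&(z>.0)).sum(),'rim n',(m&(z>.033)&(z<.043)).sum())
np.savez('/tmp/w',**s)
E
```

```text
t: 3.58
position: [0.5668, -0.0223, 0.1748]
orientation: [[-0.999, 0.038, 0.001], [0.038, 0.999, -0.0], [-0.001, -0.0, -1.0]]
force: [0.8, -0.3, -0.9]
grip_width: 0.0085
t: 4.0
position: [0.562, -0.0528, 0.1744]
orientation: [[-0.999, 0.045, 0.0], [0.045, 0.999, 0.0], [-0.0, 0.0, -1.0]]
force: [0.1, -0.7, -0.8]
grip_width: 0.0083
n 8982 zmed 12.500014511058863
rect [array([-6.4, -1.4]), array([96.9, 60.3]), np.float64(0.4)] x 1-99% [-52.41079528  41.56552488] y [-30.97580336  28.21553406]
t 4.05 pos [ 0.562  -0.0526  0.1743] yaw 177.5 grip 0.0083 F [-1.   0.3 -0.9]
[-0.0, -1.3, -0.7, 0.0002, 0.0002, -0.0006]
floor n 14773 rim n 5228
```

Run:
```python
from h import *
from scipy.optimize import differential_evolution
s=dict(np.load('/tmp/w.npz')); P=wworld(s); z=P[...,2]
m=(abs(P[...,1]+.165)<.15)&(abs(P[...,0]-.557)<.055)
rim=P[m&(z>.034)&(z<.041)][:,:2]; fl=P[m&(z<.008)&(z>-.005)][:,:2]; m2=P[...,1]<-.02
def ins(Q,p):
    x,y,a=p; c,si=np.cos(a),np.sin(a); d=Q-[x,y]; X=c*d[:,0]+si*d[:,1]; Y=-si*d[:,0]+c*d[:,1]
    k=np.clip(np.round(Y/.074+1.5),0,3)-1.5
    return np.maximum(np.minimum(.045-abs(X),.034-abs(Y-k*.074)),np.minimum(.014-abs(Y-k*.074),np.minimum(X-.03,.075-X)))
f=lambda p: np.clip(ins(rim,p),0,.006).sum()+np.clip(-ins(fl,p),0,.006).sum()
r=differential_evolution(f,[(.53,.59),(-.2,-.13),(-.1,.1)],seed=0,tol=1e-8,popsize=20)
print(r.x,r.fun,len(rim),len(fl))
x,y,a=r.x
for k in(1.5,.5,-.5,-1.5): print(x-np.sin(a)*k*.074,y+np.cos(a)*k*.074)
```

```text
[ 0.55606965 -0.16530702 -0.04665923] 0.9922610758988931 4458 13829
0.5612469423530144 -0.054427823131404054
0.5577954118692567 -0.1283472856383764
0.5543438813854991 -0.20226674814534876
0.5508923509017414 -0.27618621065232113
```

```bash
python3 -m crank '[[-1,0,30,0,0,0,-1],[0,0,30,0,0,0,-1],[0,0,25,0,0,0,-1],[0,0,20,0,0,0,-1],[0,0,10,0,0,0,-1]]'
python3 -m crank '[[0,0,10,0,0,0,-1],[0,0,8,0,0,0,-1],[0,0,8,0,0,0,-1],[0,0,7,0,0,0,-1],[0,0,0,0,0,0,-1]]'
```

```text
t: 4.47
position: [0.5611, -0.0519, 0.0563]
orientation: [[-0.999, 0.044, -0.004], [0.044, 0.999, 0.001], [0.004, 0.001, -1.0]]
force: [-0.7, 0.7, -0.8]
grip_width: 0.0084
t: 4.88
position: [0.5624, -0.0536, 0.0254]
orientation: [[-0.999, 0.046, -0.001], [0.046, 0.999, 0.0], [0.001, 0.0, -1.0]]
force: [-0.4, -0.3, -1.1]
grip_width: 0.008
```

```bash
python3 -m crank '[[0,0,1.5,0,0,0,-1],[0,0,0,0,0,0,-0.4],[0,0,0,0,0,0,-0.4],[0,0,0,0,0,0,-0.4],[0,0,0,0,0,0,-0.4]]'
python3 -m crank '[[0,0,-15,0,0,0,-0.4],[0,0,-30,0,0,0,-0.4],[0,0,-35,0,0,0,-0.4],[0,0,-35,0,0,0,-0.4],[0,0,-35,0,0,0,-0.4]]'
python3 - <<'E'
from h import *
s=snap('wrist','w3');P=wworld(s); rib(P,(.4655,.308)); plan((.4648,.3078,.12),129.7)
m=(abs(P[...,0]-.5616)<.03)&(abs(P[...,1]+.054)<.008)&(P[...,2]>.027)&(P[...,2]<.04)
q=P[m];print(len(q),cv2.minAreaRect((q[:,:2]*1000).astype(np.float32)) if len(q)>4 else '',q[:,2].mean())
E
```

```text
t: 5.3
position: [0.5634, -0.054, 0.0254]
orientation: [[-0.999, 0.046, 0.001], [0.046, 0.999, -0.0], [-0.001, -0.0, -1.0]]
force: [0.9, -0.5, 0.2]
grip_width: 0.0256
t: 5.72
position: [0.5626, -0.0537, 0.1765]
orientation: [[-0.999, 0.046, 0.0], [0.046, 0.999, 0.0], [-0.0, 0.0, -1.0]]
force: [1.0, 0.3, 0.9]
grip_width: 0.0258
all 755 [array([475.3, 278.5]), array([77. , 39.2]), np.float64(3.4)] mean [0.4751 0.2819 0.0085]
t 5.77 pos [ 0.5669 -0.0548  0.1847] yaw 177.4 grip 0.0258 F [4.5 0.4 4.9]
[10.8, 32.5, 5.7, 0.0002, 0.0011, 0.0757]
[13.3, 31.6, 5.7, 0.0002, 0.0011, 0.0757]
[15.6, 30.5, 5.7, 0.0002, 0.0011, 0.0757]
[17.9, 29.3, 5.7, 0.0002, 0.0011, 0.0757]
[20.0, 27.8, 5.7, 0.0002, 0.0011, 0.0757]
[22.1, 26.2, 5.7, 0.0002, 0.0011, 0.0757]
[24.0, 24.5, 5.7, 0.0002, 0.0011, 0.0757]
[25.7, 22.6, 5.8, 0.0002, 0.0011, 0.0757]
[27.4, 20.6, 5.8, 0.0002, 0.0011, 0.0757]
[28.9, 18.5, 5.8, 0.0002, 0.0011, 0.0757]
[30.2, 16.2, 5.9, 0.0002, 0.0011, 0.0757]
587 ((560.9340209960938, -55.553932189941406), (9.21031665802002, 49.114681243896484), 87.57228088378906) 0.03179286794323403
```

View pics/w3.png

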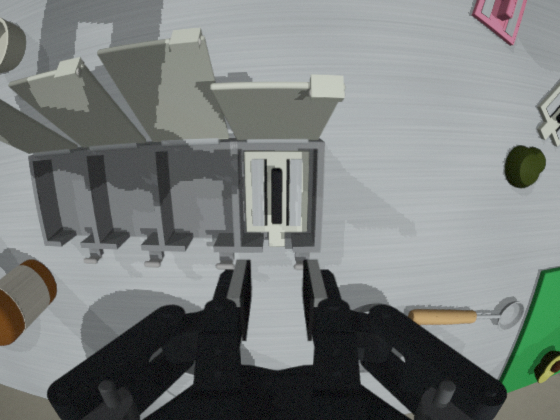

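Insert A is seated, with its tab in the notch at (278,238) and its rib top at 32 mm. Next is insert B, which I'll re-measure on arrival.

```bash
python3 -m crank '[[10,32,0,0,0,0.076,0],[13,32,4,0,0,0.076,0],[15,31,5,0,0,0.076,0],[18,29,5,0,0,0.076,0],[20,28,5,0,0,0.076,0]]'
python3 -m crank '[[22,26,5,0,0,0.076,0],[24,25,5,0,0,0.076,0],[26,23,5,0,0,0.076,0],[27,21,5,0,0,0.076,0],[29,18,5,0,0,0.076,0]]'
python3 -m crank '[[20,10,5,0,0,0.076,0],[0,0,0,0,0,0,0],[0,0,0,0,0,0,0],[0,0,0,0,0,0,0],[0,0,0,0,0,0,0]]'
python3 - <<'E'
from h import *
s=snap('top');P=world(s);print('top');rib(P,(.4655,.308));rib(P,(.5609,-.055),.03)
s=snap('wrist');P=wworld(s);print('wrist');rib(P,(.4655,.308)); plan((.4648,.3078,.10),129.7)
E
```

```text
t: 6.18
position: [0.5176, 0.1125, 0.1559]
orientation: [[-0.909, 0.417, 0.001], [0.417, 0.909, 0.0], [-0.001, 0.001, -1.0]]
force: [0.5, 0.8, -0.3]
grip_width: 0.0429
t: 6.6
position: [0.4718, 0.2784, 0.1308]
orientation: [[-0.69, 0.724, 0.001], [0.724, 0.69, 0.0], [-0.0, 0.001, -1.0]]
force: [1.1, -0.1, -0.5]
grip_width: 0.0426
t: 7.02
position: [0.4663, 0.2973, 0.1261]
orientation: [[-0.636, 0.772, 0.001], [0.772, 0.636, -0.0], [-0.0, 0.0, -1.0]]
force: [-0.1, -0.7, 0.8]
grip_width: 0.0428
top
rib 26 [array([476.2, 295.9]), array([11.4, 16.4]), np.float64(41.6)] mean [0.4752 0.2953 0.0284]
all 312 [array([467.8, 289.7]), array([87.8, 56.1]), np.float64(7.1)] mean [0.4783 0.2888 0.0109]
rib 38 [array([562. , -54.6]), array([ 8.2, 48.5]), np.float64(88.9)] mean [ 0.5613 -0.0545  0.0307]
all 345 [array([560.4, -54.3]), array([58.5, 56.7]), np.float64(74.9)] mean [ 0.5597 -0.0547  0.0157]
wrist
rib 867 [array([464.3, 309. ]), array([ 9.8, 49.6]), np.float64(39.5)] mean [0.4632 0.31   0.0277]
all 7241 [array([468. , 304.4]), array([60.4, 91. ]), np.float64(39.6)] mean [0.4636 0.3094 0.0108]
t 7.12 pos [0.4663 0.2972 0.1261] yaw 129.4 grip 0.0422 F [ 0.7 -0.   0.7]
[9.2, 5.5, 26.1, 0.0005, 0.0004, -0.0051]
```

```bash
python3 -m crank '[[9.8,5.7,10,0,0,0,0],[0,0,25,0,0,0,0],[0,0,25,0,0,0,0],[0,0,25,0,0,0,0],[0,0,12,0,0,0,0]]'
python3 -m crank '[[0,0,10,0,0,0,0],[0,0,0,0,0,0,-1],[0,0,0,0,0,0,-1],[0,0,0,0,0,0,-1],[0,0,0,0,0,0,-1]]'
python3 -m crank '[[0,0,0,0,0,0,-1],[0,0,-20,0,0,0,-1],[0,0,-35,0,0,0,-1],[0,0,-40,0,0,0,-1],[0,0,-40,0,0,0,-1]]'
python3 - <<'E'
from h import *
held(); plan((.5585,-.1270,.175),177.5)
E
```

```text
t: 7.53
position: [0.4618, 0.3086, 0.0253]
orientation: [[-0.635, 0.772, -0.004], [0.772, 0.635, -0.001], [0.002, -0.004, -1.0]]
force: [0.2, -0.3, -0.0]
grip_width: 0.0429
t: 7.95
position: [0.4649, 0.3098, 0.0202]
orientation: [[-0.636, 0.772, 0.002], [0.772, 0.636, 0.001], [-0.001, 0.002, -1.0]]
force: [-0.1, -0.7, -1.1]
grip_width: 0.0083
t: 8.37
position: [0.4631, 0.3091, 0.1552]
orientation: [[-0.636, 0.772, -0.001], [0.772, 0.636, -0.0], [0.0, -0.001, -1.0]]
force: [1.3, -0.4, -0.5]
grip_width: 0.0083
n 8395 zmed 11.626708035184333
rect [array([-8.5, -1. ]), array([96.4, 60.3]), np.float64(0.3)] x 1-99% [-54.46134634  39.34538655] y [-30.6594311   28.66256128]
t 8.42 pos [0.4681 0.3113 0.1648] yaw 129.5 grip 0.0083 F [4.8 2.7 5.8]
[-33.0, -17.4, -0.9, 0.0008, 0.0007, -0.0698]
[-31.7, -19.7, -0.9, 0.0008, 0.0007, -0.0698]
[-30.2, -21.8, -1.0, 0.0008, 0.0007, -0.0698]
[-28.6, -23.9, -1.0, 0.0008, 0.0007, -0.0698]
[-26.9, -25.8, -1.0, 0.0008, 0.0007, -0.0698]
[-25.0, -27.6, -1.0, 0.0008, 0.0007, -0.0698]
[-23.0, -29.3, -0.9, 0.0008, 0.0007, -0.0698]
[-20.9, -30.9, -0.9, 0.0008, 0.0007, -0.0698]
[-18.7, -32.2, -0.9, 0.0008, 0.0007, -0.0698]
[-16.4, -33.5, -0.9, 0.0008, 0.0007, -0.0698]
[-14.1, -34.5, -0.9, 0.0008, 0.0007, -0.0698]
[-11.6, -35.4, -0.9, 0.0008, 0.0007, -0.0698]
```

```bash
python3 -m crank '[[-33,-17,-2,0,0,-0.07,-1],[-32,-20,-2,0,0,-0.07,-1],[-30,-22,-2,0,0,-0.07,-1],[-29,-24,-2,0,0,-0.07,-1],[-27,-26,-2,0,0,-0.07,-1]]'
python3 -m crank '[[-25,-28,-2,0,0,-0.07,-1],[-23,-29,-2,0,0,-0.07,-1],[-21,-31,-2,0,0,-0.07,-1],[-19,-32,-1,0,0,-0.07,-1],[-16,-33,0,0,0,-0.07,-1]]'
python3 -m crank '[[-14,-34,0,0,0,-0.07,-1],[-12,-33,0,0,0,-0.07,-1],[0,0,0,0,0,0,-1],[0,0,0,0,0,0,-1],[0,0,0,0,0,0,-1]]'
python3 - <<'E'
from h import *
plan((.5576,-.1270,.175),177.5);held()
E
```

```text
t: 8.83
position: [0.5019, 0.1245, 0.1645]
orientation: [[-0.864, 0.504, 0.002], [0.504, 0.864, 0.0], [-0.001, 0.001, -1.0]]
force: [1.5, 0.7, -0.6]
grip_width: 0.0084
t: 9.25
position: [0.54, -0.058, 0.1717]
orientation: [[-0.984, 0.178, 0.002], [0.178, 0.984, -0.001], [-0.002, -0.0, -1.0]]
force: [0.6, 0.2, -1.3]
grip_width: 0.0083
t: 9.67
position: [0.555, -0.1257, 0.1707]
orientation: [[-0.999, 0.043, -0.0], [0.043, 0.999, 0.001], [0.0, 0.001, -1.0]]
force: [0.6, 1.4, -1.0]
grip_width: 0.0079
t 9.67 pos [ 0.555  -0.1257  0.1707] yaw 177.5 grip 0.0079 F [ 0.6  1.4 -1. ]
[-2.6, -1.1, -4.3, 0.0006, -0.0003, 0.0003]
n 8960 zmed 11.653651514192559
rect [array([-7.3, -1.4]), array([96. , 60.7]), np.float64(0.1)] x 1-99% [-53.52073806  40.47771243] y [-30.9843989  28.2999349]
```

```bash
python3 -m crank '[[-3,-1,30,0,0,0,-1],[0,0,30,0,0,0,-1],[0,0,25,0,0,0,-1],[0,0,15,0,0,0,-1],[0,0,10,0,0,0,-1]]'
python3 -m crank '[[0,0,10,0,0,0,-1],[0,0,10,0,0,0,-1],[0,0,8,0,0,0,-1],[0,0,7,0,0,0,-1],[0,0,0,0,0,0,-1]]'
```

```text
t: 10.13
position: [0.5567, -0.1248, 0.0586]
orientation: [[-0.999, 0.04, -0.003], [0.04, 0.999, 0.002], [0.003, 0.002, -1.0]]
force: [0.4, 0.7, -0.2]
grip_width: 0.0083
t: 10.55
position: [0.5576, -0.1268, 0.0246]
orientation: [[-0.999, 0.042, -0.002], [0.042, 0.999, 0.001], [0.002, 0.001, -1.0]]
force: [0.4, -0.1, 0.3]
grip_width: 0.0084
```

```bash
python3 -m crank '[[0,0,0.5,0,0,0,-1],[0,0,0,0,0,0,-0.4],[0,0,0,0,0,0,-0.4],[0,0,0,0,0,0,-0.4],[0,0,0,0,0,0,-0.4]]'
python3 -m crank '[[0,0,-15,0,0,0,-0.4],[0,0,-30,0,0,0,-0.4],[0,0,-40,0,0,0,-0.4],[0,0,-40,0,0,0,-0.4],[0,0,-40,0,0,0,-0.4]]'
python3 - <<'E'
from h import *
snap('wrist','w4'); s=snap('top');P=world(s); rib(P,(.558,-.128),.03); rib(P,(.5609,-.055),.03)
m=(P[...,0]>.35)&(P[...,0]<.53)&(P[...,2]>.055)&(P[...,2]<.2)
for i,(x,y) in enumerate([(.5616,-.0541),(.5583,-.128),(.5548,-.202),(.5515,-.276)]):
    q=P[m&(abs(P[...,1]-y)<.03)]
    if len(q): print(i,'th',np.degrees(np.median(np.arctan2(q[:,2]-.04,q[:,0]-(x-.054)))),q[:,0].min(),q[:,2].max(),len(q))
plan((.40,-.05,.25),177.5)
E
```

```text
t: 10.97
position: [0.5587, -0.1275, 0.0259]
orientation: [[-0.999, 0.042, 0.001], [0.042, 0.999, -0.0], [-0.001, -0.0, -1.0]]
force: [0.2, -0.6, 0.7]
grip_width: 0.0253
t: 11.38
position: [0.5579, -0.1271, 0.1921]
orientation: [[-0.999, 0.042, -0.0], [0.042, 0.999, 0.0], [0.0, 0.0, -1.0]]
force: [1.0, 0.3, -0.4]
grip_width: 0.0258
rib 45 [array([562.2, -54.7]), array([ 8.4, 48.4]), np.float64(89.0)] mean [ 0.5643 -0.0547  0.0308]
all 285 [array([563.9, -48.8]), array([45.7, 58.9]), np.float64(65.7)] mean [ 0.5624 -0.0502  0.0162]
0 th 105.5558096006968 0.46832190537508067 0.15597287050952213 46
3 th 114.49688826566333 0.4463036358653052 0.14742968052405914 52
t 11.48 pos [ 0.5627 -0.1291  0.1989] yaw 177.6 grip 0.0257 F [ 0.6 -0.6  0.5]
[33.0, 14.4, -10.7, -0.0011, 0.0027, 0.0004]
[33.1, 14.4, -10.6, -0.0011, 0.0027, 0.0004]
[33.1, 14.4, -10.5, -0.0011, 0.0027, 0.0004]
[33.1, 14.4, -10.4, -0.0011, 0.0027, 0.0004]
[33.2, 14.4, -10.3, -0.0011, 0.0027, 0.0004]
```

View pics/w4.png

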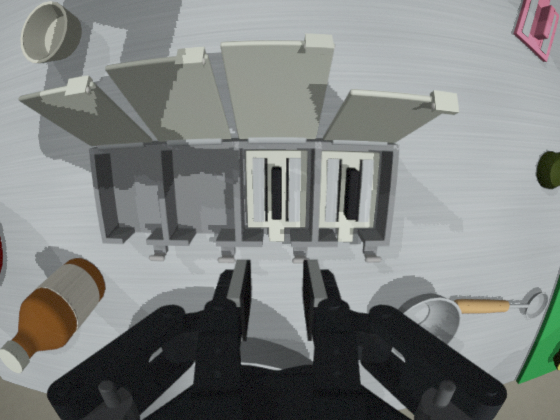

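Both inserts are seated, with tabs in the notches at (277,232) and (345,232). All covers lean back. I'll close the jaws, go behind cover 0, sweep it over and press.

```bash
python3 -m crank '[[0,0,-40,0,0,0,-1],[30,17,-15,0,0,0,-1],[35,17,0,0,0,0,-1],[35,17,0,0,0,0,-1],[35,17,0,0,0,0,-1]]'
python3 -m crank '[[25,10,0,0,0,0,-1],[0,0,0,0,0,0,-1],[0,0,0,0,0,0,-1],[0,0,0,0,0,0,-1],[0,0,0,0,0,0,-1]]'
python3 - <<'E'
from h import *
plan((.400,-.0467,.118),177.4)
E
```

```text
t: 11.9
position: [0.4248, -0.053, 0.2451]
orientation: [[-0.999, 0.042, 0.0], [0.042, 0.999, -0.0], [-0.0, -0.0, -1.0]]
force: [-0.1, 0.8, -0.6]
grip_width: -0.0001
t: 12.32
position: [0.4026, -0.0432, 0.2456]
orientation: [[-0.999, 0.042, 0.001], [0.042, 0.999, -0.0], [-0.001, -0.0, -1.0]]
force: [-0.3, -0.5, 0.7]
grip_width: -0.0001
t 12.32 pos [ 0.4026 -0.0432  0.2456] yaw 177.6 grip -0.0001 F [-0.3 -0.5  0.7]
[0.6, -0.9, 31.9, -0.0001, 0.0002, 0.0008]
[0.6, -0.9, 31.9, -0.0001, 0.0002, 0.0008]
[0.6, -0.9, 31.9, -0.0001, 0.0002, 0.0008]
[0.6, -0.9, 31.9, -0.0001, 0.0002, 0.0008]
```

```bash
python3 -m crank '[[0,-1,32,0,0,0,-1],[0,-1,32,0,0,0,-1],[1,-1,32,0,0,0,-1],[1,-1,32,0,0,0,-1],[0,0,0,0,0,0,-1]]'
python3 -m crank '[[-20,0,0,0,0,0,-1],[-20,0,0,0,0,0,-1],[-20,0,0,0,0,0,-1],[-20,0,0,0,0,0,-1],[-20,0,0,0,0,0,-1]]'
python3 -m crank '[[-20,0,0,0,0,0,-1],[-20,0,0,0,0,0,-1],[-16,0,0,0,0,0,-1],[0,0,0,0,0,0,-1],[0,0,0,0,0,0,-1]]'
python3 - <<'E'
from h import *
plan((.5077+.095,-.0560,.050),177.4);snap('side','s1')
E
```

```text
t: 12.73
position: [0.3957, -0.0453, 0.1117]
orientation: [[-0.999, 0.043, -0.011], [0.043, 0.999, 0.005], [0.011, 0.004, -1.0]]
force: [-1.3, 1.4, 0.1]
grip_width: -0.0001
t: 13.15
position: [0.5044, -0.0519, 0.1219]
orientation: [[-0.999, 0.042, 0.007], [0.042, 0.999, -0.002], [-0.007, -0.002, -1.0]]
force: [-0.9, -0.3, 1.6]
grip_width: 0.0001
t: 13.57
position: [0.5565, -0.0534, 0.1182]
orientation: [[-0.999, 0.042, 0.001], [0.042, 0.999, -0.0], [-0.001, -0.0, -1.0]]
force: [0.4, -0.3, 0.0]
grip_width: 0.0003
t 13.57 pos [ 0.5565 -0.0534  0.1182] yaw 177.6 grip 0.0003 F [ 0.4 -0.3  0. ]
[-15.4, -0.2, 22.7, -0.0001, 0.0003, 0.0013]
[-15.4, -0.2, 22.7, -0.0001, 0.0003, 0.0013]
[-15.4, -0.2, 22.7, -0.0001, 0.0003, 0.0013]
```

View pics/s1.png

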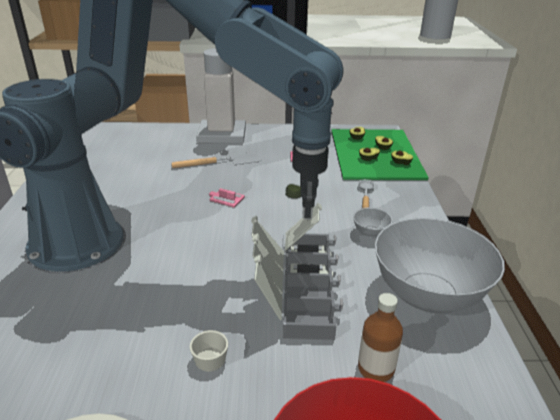

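Cover 0 rides on the finger at (303,230), at about 55°. I'll continue the arc down and press.

```bash
python3 -m crank '[[-12,0,11,0,0,0,-1],[-11,0,12,0,0,0,-1],[-7,0,11,0,0,0,-1],[-6,0,11,0,0,0,-1],[-3,0,9,0,0,0,-1]]'
python3 -m crank '[[-3,0,5,0,0,0,-1],[0,0,5,0,0,0,-1],[0,0,3,0,0,0,-1],[0,0,2,0,0,0,-1],[0,0,0,0,0,0,-1]]'
```

```text
t: 14.03
position: [0.5935, -0.0546, 0.0629]
orientation: [[-0.999, 0.042, -0.002], [0.042, 0.999, 0.0], [0.002, 0.0, -1.0]]
force: [-1.9, -0.7, 2.1]
grip_width: 0.0001
t: 14.45
position: [0.597, -0.0547, 0.05]
orientation: [[-0.999, 0.042, -0.001], [0.042, 0.999, 0.0], [0.001, 0.0, -1.0]]
force: [-7.3, 2.4, 11.4]
grip_width: -0.0002
```

```bash
python3 -m crank '[[0,0,1,0,0,0,-1],[0,0,1,0,0,0,-1],[0,0,1,0,0,0,-1],[0,0,0,0,0,0,-1],[0,0,0,0,0,0,-1]]'
```

```text
t: 14.87
position: [0.5971, -0.0548, 0.0497]
orientation: [[-0.999, 0.041, -0.001], [0.041, 0.999, -0.0], [0.001, -0.0, -1.0]]
force: [-16.4, 2.9, 33.8]
grip_width: 0.0002
```

```bash
python3 -m crank '[[0,0,-30,0,0,0,-1],[0,0,-40,0,0,0,-1],[0,0,-40,0,0,0,-1],[0,0,-40,0,0,0,-1],[0,0,-40,0,0,0,-1]]'
python3 -m crank '[[35,-12,0,0,0,0,-1],[35,-12,0,0,0,0,-1],[35,-12,0,0,0,0,-1],[35,-12,0,0,0,0,-1],[35,-12,0,0,0,0,-1]]'
python3 -m crank '[[25,-12,0,0,0,0,-1],[0,0,0,0,0,0,-1],[0,0,0,0,0,0,-1],[0,0,0,0,0,0,-1],[0,0,0,0,0,0,-1]]'
python3 - <<'E'
from h import *
plan((.3965,-.1205,.118),177.4);snap('wrist','w5')
P=world(snap('top'));print(np.round(P[195,300:345:3,2],3),np.round(P[185,300:345:3,2],3))
E
```

```text
t: 15.28
position: [0.5971, -0.0547, 0.2377]
orientation: [[-0.999, 0.042, 0.001], [0.042, 0.999, -0.0], [-0.001, -0.0, -1.0]]
force: [1.0, -0.7, -0.6]
grip_width: 0.0001
t: 15.7
position: [0.4184, -0.1075, 0.2354]
orientation: [[-0.999, 0.041, 0.001], [0.041, 0.999, -0.001], [-0.001, -0.001, -1.0]]
force: [0.1, -0.4, 0.2]
grip_width: 0.0001
t: 16.12
position: [0.3954, -0.1183, 0.2357]
orientation: [[-0.999, 0.041, 0.001], [0.041, 0.999, -0.0], [-0.001, -0.0, -1.0]]
force: [-0.5, 0.4, -0.0]
grip_width: -0.0004
t 16.12 pos [ 0.3954 -0.1183  0.2357] yaw 177.6 grip -0.0004 F [-0.5  0.4 -0. ]
[-0.3, -0.5, 29.4, -0.0001, 0.0003, 0.001]
[-0.3, -0.5, 29.4, -0.0001, 0.0003, 0.001]
[-0.3, -0.5, 29.4, -0.0001, 0.0003, 0.001]
[-0.3, -0.5, 29.4, -0.0001, 0.0003, 0.001]
[0.032 0.04  0.046 0.04  0.042 0.043 0.042 0.042 0.044 0.044 0.039 0.01
 0.01  0.012 0.033] [0.012 0.042 0.046 0.04  0.044 0.043 0.044 0.042 0.048 0.046 0.038 0.014
 0.015 0.014 0.035]
```

View pics/w5.png

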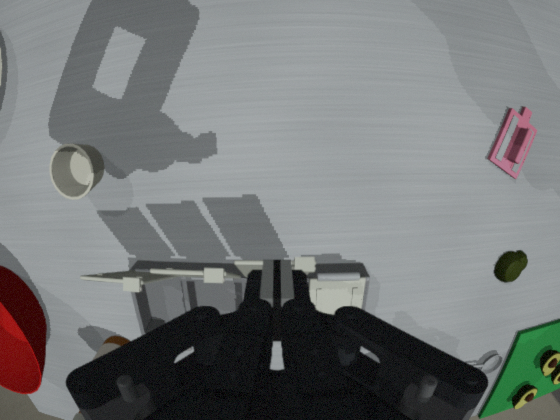

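Cover 0 is shut: it reads as a level white lid at (337,293) with depth about 43 mm. I'll run the same sweep for cover 1.

```bash
python3 -m crank '[[0,-1,30,0,0,0,-1],[0,-1,30,0,0,0,-1],[0,0,30,0,0,0,-1],[0,0,27,0,0,0,-1],[0,0,0,0,0,0,-1]]'
python3 -m crank '[[-20,0,0,0,0,0,-1],[-20,0,0,0,0,0,-1],[-20,0,0,0,0,0,-1],[-20,0,0,0,0,0,-1],[-20,0,0,0,0,0,-1]]'
python3 -m crank '[[-20,0,0,0,0,0,-1],[-20,0,0,0,0,0,-1],[-17,0,0,0,0,0,-1],[0,0,0,0,0,0,-1],[0,0,0,0,0,0,-1]]'
python3 -m crank '[[-12,0,11,0,0,0,-1],[-11,0,12,0,0,0,-1],[-7,0,11,0,0,0,-1],[-6,0,11,0,0,0,-1],[-3,0,9,0,0,0,-1]]'
python3 -m crank '[[-3,0,5,0,0,0,-1],[0,0,5,0,0,0,-1],[0,0,3,0,0,0,-1],[0,0,2,0,0,0,-1],[0,0,0,0,0,0,-1]]'
```

```text
t: 16.63
position: [0.3914, -0.1178, 0.1134]
orientation: [[-0.999, 0.041, -0.008], [0.041, 0.999, 0.006], [0.009, 0.005, -1.0]]
force: [-0.6, 1.6, 0.1]
grip_width: 0.0003
t: 17.05
position: [0.4984, -0.1253, 0.1224]
orientation: [[-0.999, 0.041, 0.005], [0.041, 0.999, -0.002], [-0.005, -0.002, -1.0]]
force: [-2.7, -0.5, 2.1]
grip_width: 0.0004
t: 17.47
position: [0.5523, -0.1267, 0.1192]
orientation: [[-0.999, 0.04, 0.001], [0.04, 0.999, -0.0], [-0.001, -0.0, -1.0]]
force: [-0.1, -0.2, 0.3]
grip_width: -0.0003
t: 17.88
position: [0.5896, -0.1283, 0.0641]
orientation: [[-0.999, 0.041, -0.001], [0.041, 0.999, 0.0], [0.001, 0.0, -1.0]]
force: [-1.7, 0.7, 2.5]
grip_width: -0.0001
t: 18.3
position: [0.5934, -0.1286, 0.0501]
orientation: [[-0.999, 0.042, 0.001], [0.042, 0.999, -0.0], [-0.001, -0.0, -1.0]]
force: [-1.4, 0.9, 2.8]
grip_width: 0.0002
```

```bash
python3 -m crank '[[0,0,1,0,0,0,-1],[0,0,1,0,0,0,-1],[0,0,1,0,0,0,-1],[0,0,0,0,0,0,-1],[0,0,0,0,0,0,-1]]'
```

```text
t: 18.72
position: [0.5935, -0.1287, 0.0498]
orientation: [[-0.999, 0.041, 0.0], [0.041, 0.999, -0.0], [-0.0, -0.0, -1.0]]
force: [-10.3, 3.9, 24.0]
grip_width: 0.0004
```

```bash
python3 -m crank '[[0,0,-30,0,0,0,-1],[0,0,-40,0,0,0,-1],[0,0,-40,0,0,0,-1],[0,0,-40,0,0,0,-1],[0,0,-40,0,0,0,-1]]'
python3 -m crank '[[35,-12,0,0,0,0,-1],[35,-12,0,0,0,0,-1],[35,-12,0,0,0,0,-1],[35,-12,0,0,0,0,-1],[35,-12,0,0,0,0,-1]]'
python3 -m crank '[[23,-14,0,0,0,0,-1],[0,0,0,0,0,0,-1],[0,0,0,0,0,0,-1],[0,0,0,0,0,0,-1],[0,0,0,0,0,0,-1]]'
python3 -m crank '[[0,0,30,0,0,0,-1],[0,0,30,0,0,0,-1],[0,0,30,0,0,0,-1],[0,0,29,0,0,0,-1],[0,0,0,0,0,0,-1]]'
python3 - <<'E'
from h import *
plan((.3931,-.1945,.118),177.4)
E
```

```text
t: 19.13
position: [0.593, -0.1286, 0.2385]
orientation: [[-0.999, 0.042, 0.001], [0.042, 0.999, -0.0], [-0.001, -0.0, -1.0]]
force: [1.5, -0.1, -0.6]
grip_width: -0.0002
t: 19.55
position: [0.4144, -0.1814, 0.2364]
orientation: [[-0.999, 0.041, 0.001], [0.041, 0.999, -0.001], [-0.001, -0.001, -1.0]]
force: [-0.3, -0.9, 0.1]
grip_width: -0.0002
t: 19.97
position: [0.3931, -0.1942, 0.2365]
orientation: [[-0.999, 0.041, 0.001], [0.041, 0.999, -0.0], [-0.001, -0.0, -1.0]]
force: [-0.4, 0.2, 0.2]
grip_width: -0.0001
t: 20.38
position: [0.3898, -0.191, 0.112]
orientation: [[-0.999, 0.04, -0.008], [0.04, 0.999, 0.007], [0.008, 0.007, -1.0]]
force: [-1.2, 0.7, -1.0]
grip_width: -0.0001
t 20.38 pos [ 0.3898 -0.191   0.112 ] yaw 177.7 grip -0.0001 F [-1.2  0.7 -1. ]
[-3.4, -3.4, -6.0, 0.0067, -0.0079, 0.005]
```

```bash
python3 -m crank '[[-20,0,0,0,0,0,-1],[-20,0,0,0,0,0,-1],[-20,0,0,0,0,0,-1],[-20,0,0,0,0,0,-1],[-20,0,0,0,0,0,-1]]'
python3 -m crank '[[-20,0,0,0,0,0,-1],[-20,0,0,0,0,0,-1],[-16,0,0,0,0,0,-1],[0,0,0,0,0,0,-1],[0,0,0,0,0,0,-1]]'
python3 -m crank '[[-12,0,11,0,0,0,-1],[-11,0,12,0,0,0,-1],[-7,0,11,0,0,0,-1],[-6,0,11,0,0,0,-1],[-3,0,9,0,0,0,-1]]'
python3 -m crank '[[-3,0,5,0,0,0,-1],[0,0,5,0,0,0,-1],[0,0,3,0,0,0,-1],[0,0,2,0,0,0,-1],[0,0,0,0,0,0,-1]]'
python3 -m crank '[[0,0,1,0,0,0,-1],[0,0,1,0,0,0,-1],[0,0,1,0,0,0,-1],[0,0,0,0,0,0,-1],[0,0,0,0,0,0,-1]]'
```

```text
t: 20.8
position: [0.4967, -0.1995, 0.1221]
orientation: [[-0.999, 0.04, 0.006], [0.04, 0.999, -0.004], [-0.006, -0.003, -1.0]]
force: [-2.2, -0.9, 1.9]
grip_width: 0.0001
t: 21.22
position: [0.5494, -0.2005, 0.1183]
orientation: [[-0.999, 0.04, 0.001], [0.04, 0.999, -0.001], [-0.001, -0.001, -1.0]]
force: [-0.4, 0.1, 1.3]
grip_width: -0.0002
t: 21.63
position: [0.5866, -0.2022, 0.0631]
orientation: [[-0.999, 0.041, -0.001], [0.041, 0.999, 0.0], [0.001, 0.0, -1.0]]
force: [-3.1, 0.3, 1.9]
grip_width: -0.0004
t: 22.05
position: [0.59, -0.2024, 0.05]
orientation: [[-0.999, 0.042, -0.0], [0.042, 0.999, 0.0], [0.0, 0.0, -1.0]]
force: [-5.4, 2.8, 10.4]
grip_width: -0.0002
t: 22.47
position: [0.5901, -0.2026, 0.0497]
orientation: [[-0.999, 0.041, -0.0], [0.041, 0.999, -0.0], [0.0, -0.0, -1.0]]
force: [-13.8, 6.8, 29.3]
grip_width: -0.0002
```

```bash
python3 -m crank '[[0,0,-30,0,0,0,-1],[0,0,-40,0,0,0,-1],[0,0,-40,0,0,0,-1],[0,0,-40,0,0,0,-1],[0,0,-40,0,0,0,-1]]'
python3 -m crank '[[35,-12,0,0,0,0,-1],[35,-12,0,0,0,0,-1],[35,-12,0,0,0,0,-1],[35,-12,0,0,0,0,-1],[35,-12,0,0,0,0,-1]]'
python3 -m crank '[[23,-14,0,0,0,0,-1],[0,0,0,0,0,0,-1],[0,0,0,0,0,0,-1],[0,0,0,0,0,0,-1],[0,0,0,0,0,0,-1]]'
python3 -m crank '[[0,0,30,0,0,0,-1],[0,0,30,0,0,0,-1],[0,0,30,0,0,0,-1],[0,0,29,0,0,0,-1],[0,0,0,0,0,0,-1]]'
python3 - <<'E'
from h import *
plan((.3898,-.2685,.118),177.4)
E
```

```text
t: 22.88
position: [0.5899, -0.2025, 0.2377]
orientation: [[-0.999, 0.042, 0.001], [0.042, 0.999, -0.0], [-0.001, -0.0, -1.0]]
force: [1.6, -0.7, -0.9]
grip_width: 0.0002
t: 23.3
position: [0.4113, -0.2553, 0.2357]
orientation: [[-0.999, 0.041, 0.001], [0.041, 0.999, -0.001], [-0.001, -0.001, -1.0]]
force: [-0.2, -1.6, 1.0]
grip_width: -0.0002
t: 23.72
position: [0.39, -0.268, 0.2355]
orientation: [[-0.999, 0.041, 0.001], [0.041, 0.999, -0.0], [-0.001, -0.0, -1.0]]
force: [-0.2, -0.2, -0.4]
grip_width: 0.0003
t: 24.13
position: [0.3872, -0.2644, 0.1108]
orientation: [[-0.999, 0.04, -0.007], [0.04, 0.999, 0.008], [0.007, 0.008, -1.0]]
force: [-1.6, 1.0, -0.6]
grip_width: -0.0001
t 24.13 pos [ 0.3872 -0.2644  0.1108] yaw 177.7 grip -0.0001 F [-1.6  1.  -0.6]
[-2.7, -3.9, -7.2, 0.0076, -0.0071, 0.0052]
```

```bash
python3 -m crank '[[-20,0,0,0,0,0,-1],[-20,0,0,0,0,0,-1],[-20,0,0,0,0,0,-1],[-20,0,0,0,0,0,-1],[-20,0,0,0,0,0,-1]]'
python3 -m crank '[[-20,0,0,0,0,0,-1],[-20,0,0,0,0,0,-1],[-16,0,0,0,0,0,-1],[0,0,0,0,0,0,-1],[0,0,0,0,0,0,-1]]'
python3 -m crank '[[-12,0,11,0,0,0,-1],[-11,0,12,0,0,0,-1],[-7,0,11,0,0,0,-1],[-6,0,11,0,0,0,-1],[-3,0,9,0,0,0,-1]]'
python3 -m crank '[[-3,0,5,0,0,0,-1],[0,0,5,0,0,0,-1],[0,0,3,0,0,0,-1],[0,0,2,0,0,0,-1],[0,0,0,0,0,0,-1]]'
python3 -m crank '[[0,0,1,0,0,0,-1],[0,0,1,0,0,0,-1],[0,0,1,0,0,0,-1],[0,0,0,0,0,0,-1],[0,0,0,0,0,0,-1]]'
python3 -m crank '[[0,0,-30,0,0,0,-1],[0,0,-40,0,0,0,-1],[0,0,-40,0,0,0,-1],[0,0,-40,0,0,0,-1],[0,0,-40,0,0,0,-1]]'
python3 -m crank '[[40,0,0,0,0,0,-1],[40,0,0,0,0,0,-1],[40,0,0,0,0,0,-1],[40,0,0,0,0,0,-1],[0,0,0,0,0,0,-1]]'
python3 - <<'E'
from h import *
s=snap('top','t2');snap('side','s2');P=world(s);z=P[...,2]
for i,(x,y) in enumerate([(.5616,-.0541),(.5583,-.128),(.5548,-.202),(.5515,-.276)]):
    r=[]
    for dx in(-.04,0,.035,.055):
        m=(abs(P[...,0]-x-dx)<.008)&(abs(P[...,1]-y+.046*dx)<.022); r.append((round(float(np.median(z[m]))*1000,1),int(m.sum())))
    print(i,r)
print(manip.get_obs()['force'])
E
```

```text
t: 24.55
position: [0.4937, -0.2738, 0.1219]
orientation: [[-0.999, 0.04, 0.006], [0.04, 0.999, -0.005], [-0.006, -0.004, -1.0]]
force: [-1.5, -1.0, 1.8]
grip_width: 0.0002
t: 24.97
position: [0.5464, -0.2745, 0.1174]
orientation: [[-0.999, 0.04, 0.001], [0.04, 0.999, -0.001], [-0.001, -0.001, -1.0]]
force: [-0.4, 0.2, 0.5]
grip_width: -0.0002
t: 25.38
position: [0.5836, -0.2762, 0.0622]
orientation: [[-0.999, 0.041, -0.001], [0.041, 0.999, 0.0], [0.001, 0.0, -1.0]]
force: [-2.0, -0.5, 1.3]
grip_width: 0.0003
t: 25.8
position: [0.5867, -0.2765, 0.0499]
orientation: [[-0.999, 0.042, -0.001], [0.042, 0.999, 0.0], [0.001, 0.0, -1.0]]
force: [-9.5, 3.9, 16.7]
grip_width: -0.0003
t: 26.22
position: [0.5868, -0.2767, 0.0497]
orientation: [[-0.999, 0.041, -0.001], [0.041, 0.999, -0.0], [0.001, -0.0, -1.0]]
force: [-16.2, 8.6, 34.6]
grip_width: -0.0
t: 26.63
position: [0.5868, -0.2764, 0.2367]
orientation: [[-0.999, 0.042, 0.001], [0.042, 0.999, -0.0], [-0.001, -0.0, -1.0]]
force: [1.1, -0.5, 0.4]
grip_width: -0.0001
t: 27.05
position: [0.4212, -0.2678, 0.233]
orientation: [[-0.999, 0.044, -0.004], [0.044, 0.999, 0.002], [0.004, 0.002, -1.0]]
force: [0.7, 0.2, -1.0]
grip_width: 0.0001
0 [(43.4, 107), (43.6, 102), (44.2, 98), (43.9, 86)]
1 [(43.5, 103), (43.8, 108), (44.1, 96), (43.8, 80)]
2 [(43.3, 105), (43.9, 98), (44.0, 98), (43.4, 86)]
3 [(43.1, 101), (43.9, 102), (44.6, 104), (43.8, 85)]
[-0.12110806 -0.53521504  1.27272147]
```

View pics/t2.png

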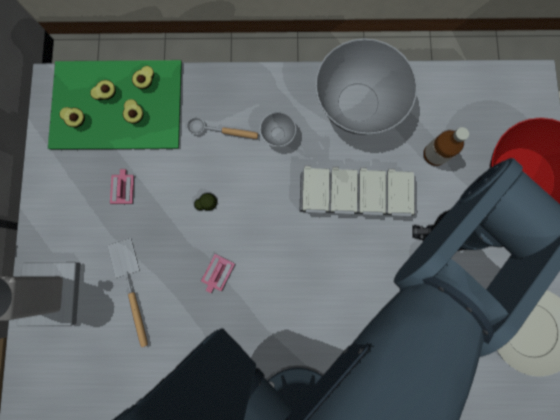

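View pics/s2.png

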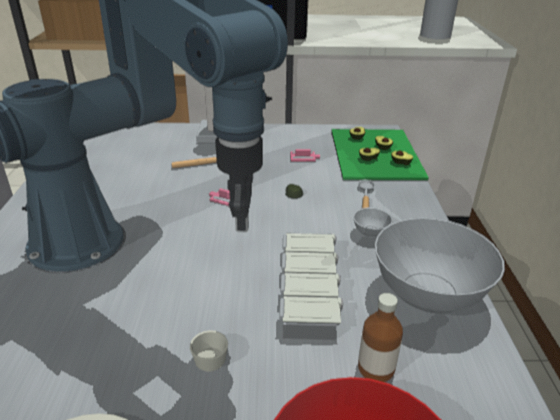

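All four lids at (316..401,190) are level at 43–44 mm. No white insert is left on the table, and the other things are where they were.

```bash
python3 -c "
from plant import job; print(job.sign_off())"
```

```text
the job is handed in; nothing more can be done
None
```

The job is handed in at about 27 s of the 210 s allowed. Both white blade inserts are in the case and all four covers are shut; the sign-off gives no verdict.

- **Inserts:** there were two on the table. They lie rib up in the two pockets at the case's +y end (nearest where they lay), each with its tab in the notch. The first measured within about 2 mm of its pocket centre. For the second, the depth check returned no points, so I confirmed it by its picture and by its cover closing flat.
- **Covers:** I swept each one over with the closed fingers and pressed it with 24–35 N. With the arm clear, all four lids stay level at 43–44 mm above the table from hinge to free edge.
- **Other things:** in the last pictures the pink look-alikes and the other items look unmoved. I saw no knocked insert and no grip slip, and no other check failed or disagreed.

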